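# Bolt a mosaic panel onto the sloped easel

## Task

Lock the mosaic panel that has a bare wooden margin onto the sloped easel: draw the bolt right back, then set the panel flat on the slope, mosaic up, its foot on the ledge and its bare margin at the top, midway between the barrel and the keeper. Then slide the bolt over the margin fully home into its keeper. Leave the other panel, the hammer, the bowl and the jar where they are.

Things in the scene. Friction and masses are not known exactly. Their poses are not given: they have to be found in the camera images.
- easel_board: Sloping plywood board of the easel, fixed, 35 degrees, 235 x 290 mm, 14 mm thick below its face. Origin: on its face at the middle of the ledge's upper edge, 40 mm above the table. x up the slope (away from the robot), y left along the ledge, z out of the face. Spans x -35 to 200, y -90 to 200 mm. Ledge: x -16 to 0, y -65 to 65, 14 mm high. The panel's foot belongs at x = 0, y = 0.
- bolt (a joint): Travel of the steel bolt in m along the board's -y: 0 drawn right back, 0.107 fully home in the keeper. Rod 12 mm thick, at board x 126 mm, underside 16 mm above the face; its tip is at board y 45 mm minus the travel. Starts pushed part or all the way across the panel's place. Friction about 2.5 N; stays where left.
- bolt_knob (a point): Middle of the bolt's knob: a cylinder 20 mm diameter, 36 mm high, its axis along the board's z, from 36 to 72 mm above the face (this point 56 mm above). It lies at board x 126 mm, y 169 mm minus the travel.
- panel: The panel to mount: wooden backing 140 x 62 x 12 mm carrying 110 mm of mosaic, flush at the foot and both long sides and 24 mm thick in all there; the last 30 mm at the +x end is bare margin, 12 mm thick. About 0.36 kg. Origin: centre of the underside; x along its length to the margin, z up out of the mosaic. Starts flat on the table, left or right of the easel.
- panel_foot (a point): Middle of the panel's foot edge, at its underside (panel x = -70 mm).
- panel_rim (a point): Middle of the bare margin's upper face (panel x = 55 mm, 12 mm above the underside).
- panel_full: The other panel, 140 x 62 mm, mosaic over its whole length, 24 mm thick everywhere, so the bolt cannot pass over it. Leave it. Origin: centre of the underside, x along its length. The two panels may lie either way round, left or right of the easel.
- hammer: Hammer, 230 mm long, lying on the table just in front of the easel's foot, about parallel to the ledge; bystander. x axis along the handle towards the head.
- bowl: Round bowl of stone pieces, 124 mm across, 50 mm high; bystander. Origin: centre of the underside.
- jar: Closed jar, 72 mm diameter, 130 mm high; bystander. Origin: centre of the underside.
- barrel_end (a point): End of the bolt's steel barrel (track) nearest the panel, at board x 126, y 50 mm, on the board's face. The barrel runs from here along the board's +y for 138 mm; 44 mm wide across, 28 mm high.
- keeper (a point): Mouth of the steel keeper, a loop open along the board's y, on the bolt's axis at board x 126, y -45, z 22 mm. The loop is 24 mm long along y (to y -69), 44 mm wide across and 35 mm high above the board.
- lamp_bar (a point): Middle of a thin lamp bar fixed to the easel, 24 mm wide and 16 mm high, over the bolt: it runs along the board's y for 290 mm, level, 250 mm above the table, on a post at each end rising from the top corners of the board. Keep clear of it: there is no room for a gripper straight above the bolt, only square to the board.

How it is judged:
On the way, in this order (a step that is already met when the one before it is completed fails the run):
1. the bolt is drawn right back (travel under 10 mm) (value of joint bolt below 0.01 m), for 0.2 s.
2. with the bolt still back (under 12 mm), the panel is down on the slope and ledge, margin at the top (value of joint bolt below 0.012 m and x of panel_foot in the frame of easel_board between -0.004 and 0.007 m and z of panel_foot in the frame of easel_board below 0.005 m and z of panel_rim in the frame of easel_board below 0.017 m and x of panel_rim in the frame of easel_board above 0.115 m), for 0.2 s.
At the end, for the whole second after the job is handed in: The bolt's travel is over 100 mm of 107 (its tip in the keeper); the panel lies at rest flat on the slope (foot within 4 mm of the board, margin's face 8 to 16 mm above it), margin up, foot edge within 7 mm of the ledge, and both foot and margin within 12 mm of the middle line y = 0 (value of joint bolt above 0.1 m and x of panel_foot in the frame of easel_board between -0.004 and 0.007 m and y of panel_foot in the frame of easel_board between -0.012 and 0.012 m and y of panel_rim in the frame of easel_board between -0.012 and 0.012 m and z of panel_foot in the frame of easel_board between -0.004 and 0.004 m and z of panel_rim in the frame of easel_board between 0.008 and 0.016 m and x of panel_rim in the frame of easel_board above 0.117 m and linear speed of panel below 0.02 m/s); the robot touches nothing.
It fails at once if the other panel is moved by more than 20 mm (distance of panel_full from where it was at the start of the episode above 0.02 m).
It fails at once if the hammer is moved by more than 20 mm (distance of hammer from where it was at the start of the episode above 0.02 m).
It fails at once if the bowl is moved by more than 20 mm (distance of bowl from where it was at the start of the episode above 0.02 m).
It fails at once if the jar is moved by more than 20 mm (distance of jar from where it was at the start of the episode above 0.02 m).
It also fails if it takes over 61 s, if anything falls off the work surface, if the arm or the gripper's body presses on something with over 40 N, if the wrist force passes 120 N, or if a joint passes its speed limit or range.

## Robot

A 6-joint arm with a two-finger parallel gripper is mounted at the origin on the work surface. World frame = base frame: x ahead of the robot, y to its left, z up, the work surface at z = 0. Lengths are in m, angles in rad, forces in N, time in s.
With the tool pointing down it reaches from about 0.375 to 0.9 m from the base axis. Payload 3.1 kg.
Tool frame: the origin (TCP) lies midway between the tips of the shut fingers; the grasp point (between the pads) lies 19 mm behind it; z points along the fingers, y is the line along which they close (so a half turn about z gives the same grasp; the last joint's range is limited). The gripper opens to 87 mm and grips with 3 to 60 N. Pads are 19 mm wide; open, the fingers measure 117 mm over their backs; the gripper's body (75 mm by 190 mm) begins 51 mm behind the grasp point.
Start: joints at [-1.484, 0.527, 1.433, -0, 1.181, -0.178], TCP at [0.164, -0.603, 0.223] pointing down, gripper open.
Joint ranges: [-3.08, 3.08], [-0.75, 2.2], [0.22, 2.44], [-1.43, 4.57], [0, 2.65], [-2.85, 2.85]. Speed limits (rad/s): [2.79, 2.79, 3.14, 3.14, 3.14, 3.14].

## Interface

Orientations are given as a unit quaternion [x, y, z, w].
In Python, from rig import robot gives the robot as it stands.
- The arm moves only by the shell command python3 -m jog 'ROWS' [FORCE]. ROWS is a JSON object of lists of equal length, an entry for each row: "dp": the shift along the tool's x, y, z in mm, a list of three; "delta_rot": the turn, a rotation vector about the tool's x, y, z in rad, a list of three; "gripper": the opening, from -1 (shut) to 1 (fully open). A call has 1 to 12 rows; each row is the pose to reach, as a shift and turn from the pose commanded when the call began, along the tool's axes at that moment; what a row does not reach only later rows make up. A row lasts 1/10 s, in which the tool goes at most 50 mm and 8.59 degrees, less where a joint would pass 70% of its speed; a pose out of reach is approached as far as the arm can. A call with a gripper value outside its range is refused whole. The fingers move at their own pace and stop on an object; FORCE is the grip in N (left out, the last holds). Time passes only in rows, so rows that repeat a pose let the fingers close. It gives the time, the measured TCP pose, the force, the opening and the grip force at its end, in the units of the state.
- robot.get_obs(): the state, without advancing time (a new reading comes with each control period).
- robot.camera(name): name is "scene" or "side" or "wrist"; returns the picture (480x640x3 uint8, red, green, blue); there is no depth.
- robot.camera_model(name): a dict with "fx", "fy", "cx", "cy" (pixels), "xyz" and "orientation" of the camera in the world; the wrist camera has in their place "T_tool_cam" (4x4, takes a point from camera to tool coordinates, whose origin is the TCP and whose axes are the flange's). Camera axes: x right, y down, z forward; pixel columns grow to the right and rows downward; lengths in m; the calibration is good to about 2 mm. A picture is of the moment at which its call begins: read the wrist's pose just before it. camera_model takes no time and is no camera call.
- robot.hand_in(): hands the job in; it is judged then, once.
Trained networks look in the newest picture that a camera, given by its name, has taken for a name from the list of things; names that differ only in an ending like _2 or _b are one class to them, and where a whole thing is asked for, a point or a joint stands for the part that bears it (a point fixed in the world has none). Each returns a list of dicts, best first, with "score" (0 to 1); they miss things now and then, are a little off and sometimes report something else, mostly with a low value. They report only what shows in the picture. A call takes as long as a camera call.
- robot.search_frame(name, camera): "rect" ([left, top, right, bottom] in pixels, round what is visible of it).
The state is a dict: "time": time; "q": joint angles; "joint_velocities": joint speeds; "joint_torque": joint torques, N m; "position": TCP position; "tool_rot": TCP orientation; "ft_force": force on the tool from outside, world axes, zero at the start; "moment": the same for the moment, N m; "grip_width": finger opening in m; "grip_force": force on a finger pad.
Only numpy, scipy, OpenCV 4.12 (cv2) and the standard library are available. Lean on these libraries where they do the work, as an engineer would, in place of code of your own. Each camera call takes 0.05 s, during which the arm holds its last target. There are 200 camera calls.

## Working session

There is one attempt and no reset: what is moved stays moved. The work goes in short steps, Python scripts to look and compute and a shell command to move; the robot and the scene stay as the last step left them, time stands still between calls to the robot, and variables do not carry over. Pictures are saved under pics/ and viewed, at most 10 in all, crops included, and the job is handed in when it is done.

```bash
ls; mkdir -p pics
python3 - <<'E'
from rig import robot
import cv2
for c in ("scene","side"):
    im=robot.camera(c); cv2.imwrite(f"pics/{c}0.png",im[:,:,::-1])
    print(c,robot.camera_model(c))
    for n in ("panel","panel_full","hammer","bowl","jar","bolt_knob","easel_board"):
        print(n,[(r["rect"],round(r["score"],2)) for r in robot.search_frame(n,c)][:3])
print(robot.camera_model("wrist")); print(robot.get_obs())
E
```

```text
pics
scene {'fx': 505.15104988901373, 'fy': 505.15104988901373, 'cx': 325.2728410816406, 'cy': 245.96172477295426, 'xyz': array([1.09008571, 0.14555115, 1.15224264]), 'orientation': array([ 0.58411545,  0.76749337, -0.20852153, -0.16211675])}
panel [([199.0, 202.5, 238.2, 256.7], 0.57)]
panel_full [([427.2, 249.7, 490.7, 298.1], 0.71), ([238.8, 273.9, 384.9, 327.0], 0.52), ([266.3, 290.8, 326.0, 301.1], 0.51)]
hammer [([254.2, 236.4, 342.6, 269.5], 0.72), ([243.8, 269.2, 380.7, 332.2], 0.34)]
bowl [([434.3, 325.0, 490.5, 378.7], 0.83)]
jar [([172.8, 246.1, 213.8, 293.8], 0.94)]
bolt_knob [([267.2, 291.4, 325.1, 302.5], 0.71)]
easel_board [([245.2, 269.2, 381.3, 330.5], 0.9)]
side {'fx': 498.81117612352296, 'fy': 498.81117612352296, 'cx': 321.14554384843046, 'cy': 245.6936175516368, 'xyz': array([0.06965543, 0.65828964, 1.1202331 ]), 'orientation': array([-0.27726163,  0.89778831, -0.32470463,  0.10802335])}
panel [([377.9, 208.5, 430.4, 236.1], 0.69)]
panel_full [([269.6, 364.0, 301.3, 430.5], 0.78), ([379.0, 208.9, 428.5, 238.7], 0.53)]
hammer [([334.2, 240.6, 373.2, 307.0], 0.97), 
[... 783 characters left out ...]
([-1.48448329e+00,  5.27471333e-01,  1.43270752e+00,  1.94393014e-05,
        1.18141421e+00, -1.78473431e-01]), 'joint_velocities': array([-1.90653027e-03,  8.44850474e-04,  8.60856198e-05, -3.25314860e-05,
        9.66919788e-04, -1.08714949e-03]), 'joint_torque': array([-2.03978700e-03, -4.39949048e+01, -1.76980126e+01,  6.31851680e-02,
        5.04523551e-02, -2.27425204e-05]), 'position': array([ 0.16361183, -0.60317521,  0.22256363]), 'tool_rot': array([9.91249296e-01, 1.32003153e-01, 8.99183132e-06, 2.12473001e-07]), 'ft_force': array([-0.33649788, -0.01503673,  0.92060444]), 'moment': array([ 0.0139471 , -0.00382266, -0.05501518]), 'grip_force': 0.0, 'grip_width': 0.0871444144589066}
```

Run:
```python
import cv2
a=cv2.imread("pics/scene0.png")[180:400,150:510]; b=cv2.imread("pics/side0.png")[150:450,150:460]
cv2.imwrite("pics/a.png",cv2.resize(a,None,fx=2.2,fy=2.2,interpolation=cv2.INTER_CUBIC))
cv2.imwrite("pics/b.png",cv2.resize(b,None,fx=2,fy=2,interpolation=cv2.INTER_CUBIC))
```

```text
(no output)
```

View pics/a.png

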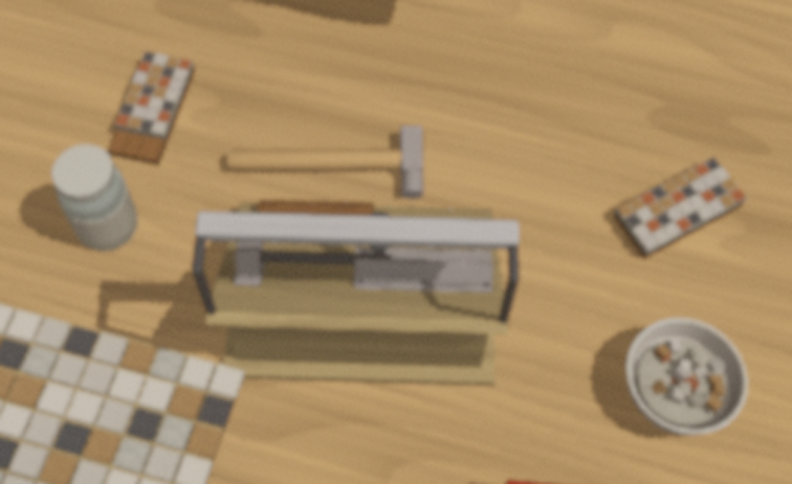

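View pics/b.png

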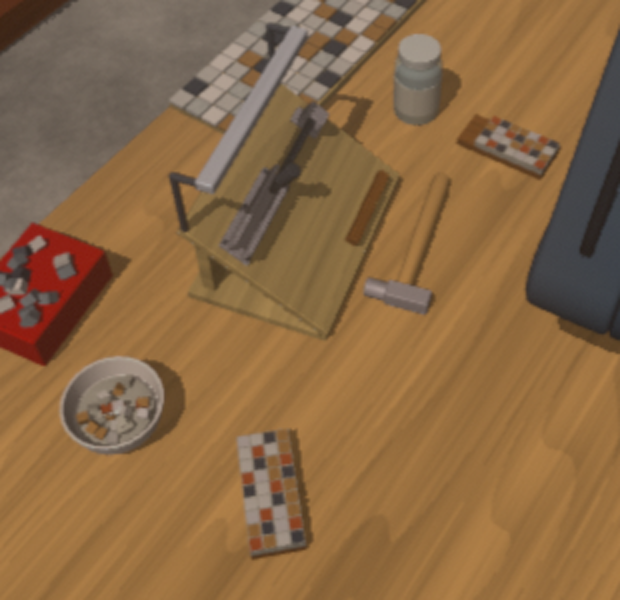

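```bash
cat > h.py <<'E'
import numpy as np
from scipy.spatial.transform import Rotation as R
from scipy.optimize import least_squares
from rig import robot
def cam(n,obs=None):
    m=robot.camera_model(n)
    if n=="wrist":
        T=m["T_tool_cam"]; Rt=R.from_quat(obs["tool_rot"]).as_matrix()
        return m,Rt@T[:3,:3],obs["position"]+Rt@T[:3,3]
    return m,R.from_quat(m["orientation"]).as_matrix(),np.array(m["xyz"])
def proj(c,P):
    m,Rc,p=c; q=(np.atleast_2d(P)-p)@Rc
    return np.c_[m["fx"]*q[:,0]/q[:,2]+m["cx"],m["fy"]*q[:,1]/q[:,2]+m["cy"]]
def board(ex,ey,yaw):
    M=R.from_euler("z",yaw).as_matrix()@R.from_euler("y",-np.deg2rad(35)).as_matrix()
    return M,np.array([ex,ey,.04])
def bw(b,P): return np.atleast_2d(P)@b[0].T+b[1]
def pan(x,y,yaw,P): return np.atleast_2d(P)@R.from_euler("z",yaw).as_matrix().T+[x,y,0]
E
cat > fit.py <<'E'
from h import *
S=lambda u,v:(150+u/2.2,180+v/2.2); D=lambda u,v:(150+u/2,150+v/2)
cs,cd=cam("scene"),cam("side")
# panel
A=[(-70,-31,24),(-70,31,24),(40,31,24),(40,-31,24),(70,-31,12),(70,31,12)]
A=np.array(A)/1e3
sc=np.array([S(147,52),S(194,66),S(160,136),S(113,126),S(110,150),S(157,162)])
sd=np.array([D(558,148),D(485,118)])
def f(p):
    x,y,w=p
    # scene: order resolved: foot far from camera
    a=proj(cs,pan(x,y,w,A))
    return a
best=None
for w0 in np.arange(-3,3,.5):
  for sw in (0,1):
    idx=[1,0,3,2,5,4] if sw else range(6)
    r=least_squares(lambda p:(f(p)[list(idx)]-sc).ravel(),[.45,-.3,w0])
    if best is None or r.cost<best.cost: best=r
print("panel",best.x,best.cost); print(np.round(best.fun.reshape(-1,2),1))
print("side pred",(proj(cd,pan(*best.x,A))-150)*2)
# easel
def g(p):
    b=board(*p[:3]); h=np.array([np.cos(p[2]),np.sin(p[2]),0]); l=np.array([-np.sin(p[2]),np.cos(p[2]),0])
    o=np.array([p[0],p[1],0])+h*p[3]+[0,0,.258]
    r=[proj(cs,[o-.09*l,o+.2*l])-[S(197,225),S(518,233)],
       proj(cd,bw(b,[(-.035,-.09,0),(-.035,.2,0),(.2,.2,0)]))-[D(400,177),D(325,333),D(182,235)],
       proj(cd,[o-.09*l,o+.2*l])-[D(300,28),D(205,185)],
       proj(cs,bw(b,[(.2,-.09,0),(.2,.2,0)]))-[S(208,322),S(506,320)]]
    return np.vstack(r).ravel()
r=least_squares(g,[.5,0,0,.1],loss="soft_l1"); print("easel",r.x,r.cost); print(np.round(g(r.x).reshape(-1,2),1))
b=board(*r.x[:3])
print("knob t=0,.05,.107 side crop",(proj(cd,bw(b,[(.126,.169-t,.056) for t in (0,.05,.107)]))-150)*2)
print("barrel/keeper",(proj(cd,bw(b,[(.126,.05,.028),(.126,.188,.028),(.126,-.045,.035),(.126,-.069,.035)]))-150)*2)
E
python3 fit.py
```

```text
panel [ 0.46428635 -0.31414466  0.01258906] 3.9007141873906277
[[ 0.1  0.1]
 [ 0.2 -1.4]
 [ 1.4  0.3]
 [ 0.4 -0.3]
 [-1.5  0.7]
 [-0.5  0.5]]
side pred [[555.86547107 142.8411958 ]
 [536.94878333 169.00961178]
 [470.72330434 138.79245581]
 [490.55862066 113.96430473]
 [472.67255122 111.83242089]
 [452.71547398 136.28312749]]
easel [ 0.56452983 -0.07388082  0.2477049   0.11822203] 14.25579602081988
[[-0.1 -1.3]
 [ 1.  -1.9]
 [-0.7 -2. ]
 [ 1.3 -0.1]
 [-1.7 -3.2]
 [-1.2 -1.3]
 [-1.6 -0.7]
 [-0.5 -3.9]
 [ 2.  -0. ]]
knob t=0,.05,.107 side crop [[257.6221174  228.26991805]
 [273.56956589 198.62729062]
 [290.84265999 166.52059385]]
barrel/keeper [[283.94856632 168.53399134]
 [240.98677467 247.66448925]
 [313.07932322 117.39302777]
 [319.44219711 105.64716319]]
```

```bash
cat >> h.py <<'E'
def down(yaw): # tool x at world yaw, z down
    c,s=np.cos(yaw),np.sin(yaw); return np.array([[c,s,0],[s,-c,0],[0,0,-1.]])
def sq(b): # square to board, tool x = -board x
    M=b[0]; return np.c_[-M[:,0],M[:,1],-M[:,2]]
def rel(pos,Rt,o=None,p0=None,R0=None):
    if p0 is None:
        o=o or robot.get_obs(); p0=o["position"]; R0=R.from_quat(o["tool_rot"]).as_matrix()
    dp=R0.T@(np.array(pos)-p0)*1e3; rv=R.from_matrix(R0.T@Rt).as_rotvec()
    return np.round(dp,1),np.round(rv,4)
E
python3 - <<'E'
from h import *
cs=cam("scene")
for n,(u,v,z) in dict(jar=(193,268,.065),bowl=(462,352,.025)).items():
    m,Rc,p=cs; d=Rc@[(u-m["cx"])/m["fx"],(v-m["cy"])/m["fy"],1]; print(n,p+d*(z-p[2])/d[2])
b=board(.5645,-.0739,.2477); print("knob home",bw(b,[(.126,.062,.056),(.126,.062,.16),(.126,.169,.16)]))
p1=np.array([.36,-.38,.36]);R1=down(1.75)
print(rel(p1,R1)); print(rel([.43,-.312,.22],down(3.15),p0=p1,R0=R1))
E
```

```text
jar [ 0.61430015 -0.31329579  0.065     ]
bowl [0.63478753 0.35409271 0.025     ]
knob home [[ 0.61822221  0.00363787  0.15814315]
 [ 0.5603909  -0.01098728  0.24333496]
 [ 0.5341572   0.09274696  0.24333496]]
(array([ 248. , -164. , -137.4]), array([ 0.    , -0.    , -1.4852]))
(array([ 54.4,  81. , 140. ]), array([ 0. ,  0. , -1.4]))
```

```bash
python3 -m jog '{"dp":[[248,-164,-137],[248,-164,-137],[248,-164,-137],[248,-164,-137],[248,-164,-137],[248,-164,-137],[248,-164,-137],[248,-164,-137],[248,-164,-137],[248,-164,-137],[248,-164,-137]],"delta_rot":[[0,0,-1.485],[0,0,-1.485],[0,0,-1.485],[0,0,-1.485],[0,0,-1.485],[0,0,-1.485],[0,0,-1.485],[0,0,-1.485],[0,0,-1.485],[0,0,-1.485],[0,0,-1.485]],"gripper":[1,1,1,1,1,1,1,1,1,1,1]}' && python3 -m jog '{"dp":[[54,81,140],[54,81,140],[54,81,140],[54,81,140],[54,81,140],[54,81,140],[54,81,140],[54,81,140],[54,81,140],[54,81,140],[54,81,140],[54,81,140]],"delta_rot":[[0,0,-1.4],[0,0,-1.4],[0,0,-1.4],[0,0,-1.4],[0,0,-1.4],[0,0,-1.4],[0,0,-1.4],[0,0,-1.4],[0,0,-1.4],[0,0,-1.4],[0,0,-1.4],[0,0,-1.4]],"gripper":[1,1,1,1,1,1,1,1,1,1,1,1]}'
cat > snap.py <<'E'
import sys,cv2,numpy as np; from h import *
o=robot.get_obs(); im=robot.camera("wrist"); n=sys.argv[1]
cv2.imwrite(f"pics/{n}.png",im[:,:,::-1]); np.savez(f"{n}.npz",position=o["position"],tool_rot=o["tool_rot"])
print(o["time"],o["position"],o["tool_rot"],np.round(o["q"],3))
E
python3 snap.py w1
```

```text
time: 1.9
position: [0.3601, -0.3798, 0.3597]
tool_rot: [0.641, 0.768, -0.0, 0.0]
ft_force: [-0.0, 0.7, 0.7]
grip_width: 0.0869
grip_force: 0.0
time: 3.1
position: [0.4301, -0.3125, 0.2196]
tool_rot: [-0.003, 1.0, 0.0, 0.0]
ft_force: [0.0, -0.6, -1.0]
grip_width: 0.0869
grip_force: 0.0
3.1 [ 0.43010066 -0.31253474  0.21955471] [-2.58234983e-03  9.99996665e-01  1.30027608e-05  1.78167883e-05] [-0.839  0.406  1.67   0.     1.066 -2.415]
```

View pics/w1.png

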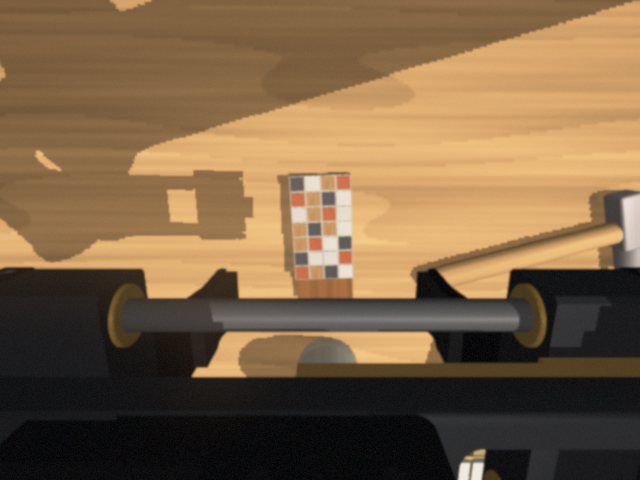

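Run:
```python
from h import *
o=dict(np.load("w1.npz")); c=cam("wrist",o)
A=np.array([(-70,-31,24),(-70,31,24),(40,-31,24),(40,31,24)])/1e3
px=np.array([(351,173),(290,175),(353.5,278.5),(296,280)])
px=px[[1,0,3,2]]
r=least_squares(lambda p:(proj(c,pan(*p,A))-px).ravel(),[.464,-.314,0]); print(r.x,r.fun.round(1))
x,y,w=r.x
b=board(.5645,-.0739,.2477)
p0=o["position"];R0=R.from_quat(o["tool_rot"]).as_matrix()
p1=np.array([.40,-.16,.36]); print("up",rel(p1,down(np.pi+.2),p0=p0,R0=R0))
k=bw(b,[(.126,.062,.15)])[0]; print("pre",k,rel(k,sq(b),p0=p1,R0=down(np.pi+.2)))
```

```text
[ 0.45927544 -0.31729768  0.0401616 ] [-0.5  0.8  0.7  0.6 -0.2 -0.6  0.  -1. ]
up (array([  29.3,  152.7, -140.4]), array([ 0.    ,  0.    , -0.1948]))
pre [ 0.5659516  -0.00958102  0.23514344] (array([-192.5,  114.5,  124.9]), array([-0.0146, -0.6107, -0.0462]))
```

```bash
python3 -m jog '{"dp":[[29,153,-140],[29,153,-140],[29,153,-140],[29,153,-140],[29,153,-140]],"delta_rot":[[0,0,-0.195],[0,0,-0.195],[0,0,-0.195],[0,0,-0.195],[0,0,-0.195]],"gripper":[1,1,1,1,1]}' && python3 -m jog '{"dp":[[-100,60,20],[-100,60,20],[-192,114,110],[-192,114,110],[-192,114,110],[-192,114,110],[-192,114,110],[-192,114,110],[-192,114,110]],"delta_rot":[[-0.007,-0.3,-0.023],[-0.007,-0.3,-0.023],[-0.015,-0.611,-0.046],[-0.015,-0.611,-0.046],[-0.015,-0.611,-0.046],[-0.015,-0.611,-0.046],[-0.015,-0.611,-0.046],[-0.015,-0.611,-0.046],[-0.015,-0.611,-0.046]],"gripper":[1,1,1,1,1,1,1,1,1]}'
python3 snap.py w2
```

```text
time: 3.65
position: [0.4001, -0.1574, 0.3633]
tool_rot: [-0.102, 0.995, -0.002, 0.003]
ft_force: [0.1, -0.1, -0.2]
grip_width: 0.0871
grip_force: 0.0
time: 4.55
position: [0.5667, -0.0088, 0.2531]
tool_rot: [-0.118, 0.947, 0.036, 0.297]
ft_force: [0.1, 0.7, -1.1]
grip_width: 0.0873
grip_force: 0.0
4.55 [ 0.56668733 -0.00884258  0.25311084] [-0.11788605  0.9469872   0.03624009  0.29665601] [-0.408  0.268  1.992  0.787  0.512 -2.854]
```

View pics/w2.png

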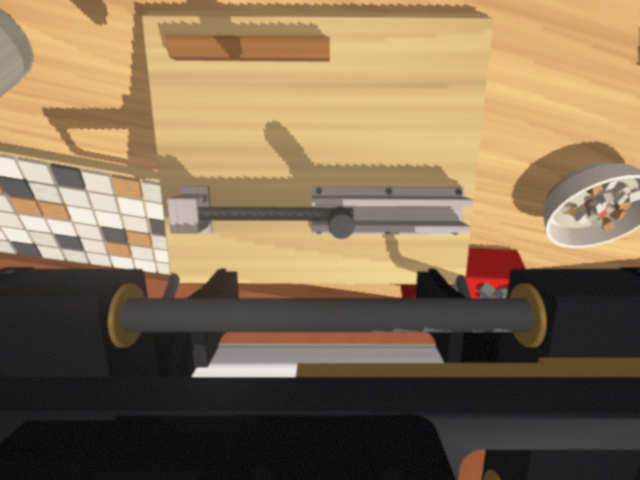

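```bash
python3 - <<'E'
from h import *
o=dict(np.load("w2.npz")); c=cam("wrist",o)
P=np.array([(-35,-90,0),(-35,200,0),(-16,-65,14),(-16,65,14),(0,-65,0),(0,65,0)])/1e3
px=np.array([(143,16),(491,16),(167,36),(329,37),(169,60),(329,61)])
r=least_squares(lambda p:(proj(c,bw(board(*p),P))-px).ravel(),[.5645,-.0739,.2477]); print(r.x.round(4)); print(r.fun.reshape(-1,2).round(1))
b=board(*r.x)
print("keeper,barrel,knob t",proj(c,bw(b,[(.126,-.045,.035),(.126,-.069,.035),(.104,.05,0),(.104,.188,0)])).round())
for t in (.07,.08,.09,.1,.107): print(t,proj(c,bw(b,[(.126,.169-t,.072)])).round(1))
Rf=sq(b)@np.diag([-1,-1,1])
p0=o["position"];R0=R.from_quat(o["tool_rot"]).as_matrix()
k=bw(b,[(.126,.066,.15)])[0]; print(k,rel(k,Rf,p0=p0,R0=R0));
E
rm -f x; cat h.py | tail -3
```

```text
[ 0.5642 -0.0764  0.2436]
[[-3.9 -1.1]
 [ 2.3  0.5]
 [-2.3 -0.3]
 [-0.4 -0.6]
 [ 5.1  1.8]
 [-0.6  1.4]]
keeper,barrel,knob t [[196. 217.]
 [167. 217.]
 [311. 186.]
 [462. 187.]]
0.07 [[374.3 227.1]]
0.08 [[360.7 227.1]]
0.09 [[347.1 227. ]]
0.1 [[333.5 227. ]]
0.107 [[324. 227.]]
[ 0.56491939 -0.00818984  0.23514344] (array([11.5,  1.1, 13.9]), array([ 6.1000e-03,  1.7000e-03, -3.1378e+00]))
        o=o or robot.get_obs(); p0=o["position"]; R0=R.from_quat(o["tool_rot"]).as_matrix()
    dp=R0.T@(np.array(pos)-p0)*1e3; rv=R.from_matrix(R0.T@Rt).as_rotvec()
    return np.round(dp,1),np.round(rv,4)
```

```bash
python3 -m jog '{"dp":[[0,0,-20],[0,0,-20],[0,0,-20],[0,0,-20],[0,0,-20],[0,0,-20],[0,0,-20],[0,0,-20],[0,0,-20],[0,0,-20],[0,0,-20]],"delta_rot":[[0,0,1.57],[0,0,1.57],[0,0,1.57],[0,0,1.57],[0,0,1.57],[0,0,1.57],[0,0,1.57],[0,0,1.57],[0,0,1.57],[0,0,1.57],[0,0,1.57]],"gripper":[1,1,1,1,1,1,1,1,1,1,1]}' | head -3&& python3 -m jog '{"dp":[[0,0,0],[0,0,0],[0,0,0],[0,0,0],[0,0,0],[0,0,0],[0,0,0],[0,0,0],[0,0,0],[0,0,0],[0,0,0]],"delta_rot":[[0,0,1.57],[0,0,1.57],[0,0,1.57],[0,0,1.57],[0,0,1.57],[0,0,1.57],[0,0,1.57],[0,0,1.57],[0,0,1.57],[0,0,1.57],[0,0,1.57]],"gripper":[1,1,1,1,1,1,1,1,1,1,1]}' | head -3
cat >> h.py <<'E'
B=board(.564,-.076,.245); RF=sq(B)@np.diag([-1,-1,1])
def inb(P): return (np.atleast_2d(P)-B[1])@B[0]
E
python3 - <<'E'
from h import *
o=robot.get_obs(); print(o["q"].round(3),inb(o["position"]))
k=bw(B,[(.126,.0745,.11)])[0]; print(rel(k,RF,o))
E
```

```text
time: 5.7
position: [0.5554, -0.0117, 0.27]
tool_rot: [0.588, 0.752, 0.236, 0.184]
time: 6.8
position: [0.5554, -0.0117, 0.27]
tool_rot: [0.947, 0.117, 0.297, -0.036]
[-0.427  0.223  1.994  0.743  0.553  0.328] [[0.13789038 0.0645009  0.18421361]]
(array([-11.7, -10. ,  74.2]), array([ 0.0003,  0.0032, -0.0001]))
```

```bash
python3 -m jog '{"dp":[[-12,-10,20],[-12,-10,50],[-12,-10,80],[-12,-10,110],[-12,-10,130],[-12,-10,144],[-12,-10,144],[-12,-10,144],[-12,-10,144]],"delta_rot":[[0,0.003,0],[0,0.003,0],[0,0.003,0],[0,0.003,0],[0,0.003,0],[0,0.003,0],[0,0.003,0],[0,0.003,0],[0,0.003,0]],"gripper":[1,1,1,1,1,1,1,1,0]}' && python3 -m jog '{"dp":[[0,0,0],[0,0,0],[0,0,0],[0,0,0],[0,0,0],[0,0,0]],"delta_rot":[[0,0,0],[0,0,0],[0,0,0],[0,0,0],[0,0,0],[0,0,0]],"gripper":[-1,-1,-1,-1,-1,-1]}' 20; python3 -c "
from h import *
o=robot.get_obs(); print(o['q'].round(3),inb(o['position']))"
```

```text
time: 7.7
position: [0.6228, 0.0163, 0.1447]
tool_rot: [0.946, 0.119, 0.298, -0.036]
ft_force: [-1.0, 0.6, 0.4]
grip_width: 0.0842
grip_force: 0.0
time: 8.3
position: [0.6227, 0.0168, 0.1434]
tool_rot: [0.947, 0.119, 0.297, -0.037]
ft_force: [-0.0, 0.1, 0.5]
grip_width: 0.0391
grip_force: 0.0
[-0.304  0.541  1.973  1.288  0.318 -0.173] [[0.12442992 0.07583024 0.03914634]]
```

```bash
python3 -m jog '{"dp":[[0,0,0],[0,0,0],[0,0,0],[0,0,0],[0,0,0]],"delta_rot":[[0,0,0],[0,0,0],[0,0,0],[0,0,0],[0,0,0]],"gripper":[-1,-1,-1,-1,-1]}' 25; python3 snap.py w3
```

```text
time: 8.8
position: [0.6228, 0.0166, 0.1434]
tool_rot: [0.947, 0.119, 0.297, -0.037]
ft_force: [-0.3, -1.0, -1.2]
grip_width: 0.0194
grip_force: 25.0
8.8 [0.62277222 0.01664263 0.14341279] [ 0.94660952  0.11887987  0.29740061 -0.03675412] [-0.305  0.541  1.973  1.288  0.318 -0.173]
```

```bash
python3 -m jog '{"dp":[[0,-5,0],[0,-13,0],[0,-22,0],[0,-31,0],[0,-40,0],[0,-49,0],[0,-58,0],[0,-67,0],[0,-76,0],[0,-84,0],[0,-90,0],[0,-90,0]],"delta_rot":[[0,0,0],[0,0,0],[0,0,0],[0,0,0],[0,0,0],[0,0,0],[0,0,0],[0,0,0],[0,0,0],[0,0,0],[0,0,0],[0,0,0]],"gripper":[-1,-1,-1,-1,-1,-1,-1,-1,-1,-1,-1,-1]}'; python3 -c "
from h import *
o=robot.get_obs(); print(o['q'].round(3),inb(o['position']),o['ft_force']@B[0])"
```

```text
time: 10.05
position: [0.6007, 0.1062, 0.1435]
tool_rot: [0.946, 0.12, 0.298, -0.038]
ft_force: [6.4, 1.0, -5.4]
grip_width: 0.0195
grip_force: 25.0
[-0.114  0.528  2.018  1.486  0.208 -0.218] [[0.1247146  0.16781205 0.03896848]] [ 2.19552751 -0.59228651 -8.10779507]
```

```bash
python3 -m jog '{"dp":[[0,-2,0],[0,-4,0],[0,-6,0],[0,-6,0],[0,-6,0]],"delta_rot":[[0,0,0],[0,0,0],[0,0,0],[0,0,0],[0,0,0]],"gripper":[-1,-1,-1,-1,-1]}'; python3 -c "
from h import *
o=robot.get_obs(); print(o['q'].round(3),inb(o['position']),o['ft_force']@B[0])"
```

```text
time: 10.55
position: [0.6002, 0.1084, 0.1435]
tool_rot: [0.947, 0.118, 0.298, -0.035]
ft_force: [7.0, -6.6, -5.6]
grip_width: 0.0194
grip_force: 25.0
[-0.104  0.528  2.019  1.499  0.195 -0.22 ] [[0.12475951 0.17007334 0.03895464]] [ 1.01694561 -8.06025314 -7.57283903]
```

```bash
python3 -m jog '{"dp":[[0,3,0],[0,3,0],[0,3,0],[0,3,0],[0,3,0],[0,3,-10],[0,3,-40],[0,3,-80],[0,3,-120],[0,3,-160]],"delta_rot":[[0,0,0],[0,0,0],[0,0,0],[0,0,0],[0,0,0],[0,0,0],[0,0,0],[0,0,0],[0,0,0],[0,0,0]],"gripper":[0.4,0.4,0.4,0.4,0.4,0.4,0.4,0.6,1,1]}'
python3 - <<'E'
from h import *
import cv2
o=robot.get_obs(); print(o['q'].round(3),inb(o['position']),o['grip_width'])
cv2.imwrite("pics/side1.png",robot.camera("side")[140:340,200:400,::-1])
x,y,w=.4593,-.3173,.040
p1=np.array([.45,-.15,.36]); g=pan(x,y,w,(-.006,0,.12))[0]; print(g)
print(rel(p1,down(.04),o)); print(rel(g,down(w),p0=p1,R0=down(.04)))
E
```

```text
time: 11.55
position: [0.5094, 0.0844, 0.2753]
tool_rot: [0.947, 0.119, 0.296, -0.037]
ft_force: [1.4, -0.1, -0.2]
grip_width: 0.0773
grip_force: 0.0
[-0.208  0.144  2.085  0.641  0.434  0.59 ] [[0.12339562 0.16882468 0.20083767]] 0.0772863148609027
[ 0.4533048  -0.31753994  0.12      ]
(array([ -46.7,  212.5, -135.3]), array([-0.0628, -0.6046,  0.2038]))
(array([ -3.4, 167.5, 240. ]), array([0., 0., 0.]))
```

View pics/side1.png

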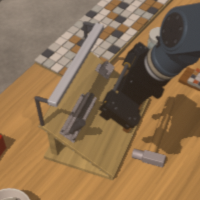

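```bash
python3 -m jog '{"dp":[[-47,212,-135],[-47,212,-135],[-47,212,-135],[-47,212,-135],[-47,212,-135],[-47,212,-135],[-47,212,-135],[-47,212,-135]],"delta_rot":[[-0.063,-0.605,0.204],[-0.063,-0.605,0.204],[-0.063,-0.605,0.204],[-0.063,-0.605,0.204],[-0.063,-0.605,0.204],[-0.063,-0.605,0.204],[-0.063,-0.605,0.204],[-0.063,-0.605,0.204]],"gripper":[1,1,1,1,1,1,1,1]}' && python3 -m jog '{"dp":[[-3,167,120],[-3,167,120],[-3,167,120],[-3,167,120],[-3,167,120],[-3,167,220],[-3,167,220],[-3,167,220],[-3,167,220],[-3,167,220]],"delta_rot":[[0,0,0],[0,0,0],[0,0,0],[0,0,0],[0,0,0],[0,0,0],[0,0,0],[0,0,0],[0,0,0],[0,0,0]],"gripper":[1,1,1,1,1,1,1,1,1,1]}'; python3 snap.py w4
```

```text
time: 12.4
position: [0.4508, -0.1488, 0.358]
tool_rot: [1.0, 0.019, 0.0, -0.001]
ft_force: [0.4, 0.5, -0.4]
grip_width: 0.0867
grip_force: 0.0
time: 13.4
position: [0.4569, -0.3169, 0.1415]
tool_rot: [1.0, 0.02, 0.003, 0.002]
ft_force: [0.1, -0.0, 0.4]
grip_width: 0.087
grip_force: 0.0
13.4 [ 0.45694923 -0.31685171  0.14148098] [0.99978781 0.02037261 0.00259745 0.00159649] [-0.808  0.543  1.689  0.002  0.904  0.721]
```

View pics/w4.png

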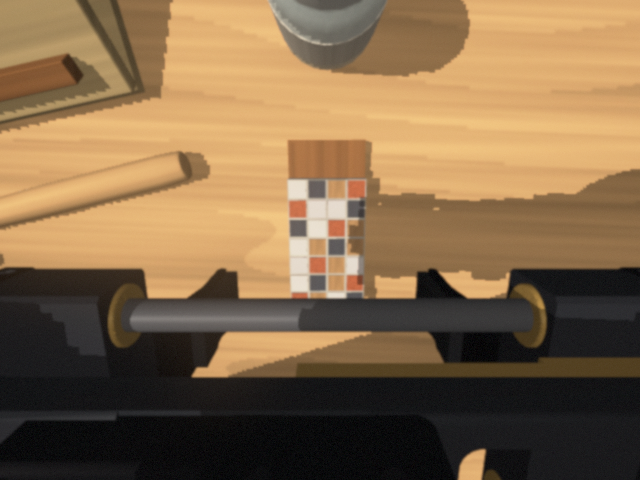

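Run:
```python
from h import *
o=dict(np.load("w4.npz")); c=cam("wrist",o)
A=np.array([(70,31,12),(70,-31,12),(40,31,24),(40,-31,24)])/1e3
px=np.array([(288,140),(367.5,140.5),(287,180),(365,180)])
r=least_squares(lambda p:(proj(c,pan(*p,A))-px).ravel(),[.459,-.317,0.04]); print(r.x,r.fun.round(1))
x,y,w=r.x; g=pan(x,y,w,(-.006,0,.004))[0]; print(g,rel(g,down(w)))
```

```text
[ 0.45864795 -0.31795967  0.02922918] [-0.  -0.1 -1.4  0.3  0.  -0.5  1.4  0.3]
[ 0.45265052 -0.31813502  0.004     ] (array([-5.200e+00,  1.000e-01,  1.379e+02]), array([ 0.0042, -0.0059,  0.0113]))
```

```bash
python3 -m jog '{"dp":[[-5,0,40],[-5,0,80],[-5,0,110],[-5,0,128],[-5,0,138],[-5,0,138]],"delta_rot":[[0.004,-0.006,0.011],[0.004,-0.006,0.011],[0.004,-0.006,0.011],[0.004,-0.006,0.011],[0.004,-0.006,0.011],[0.004,-0.006,0.011]],"gripper":[1,1,1,1,1,1]}' && python3 -m jog '{"dp":[[0,0,0],[0,0,0],[0,0,0],[0,0,0],[0,0,0],[0,0,0],[0,0,0]],"delta_rot":[[0,0,0],[0,0,0],[0,0,0],[0,0,0],[0,0,0],[0,0,0],[0,0,0]],"gripper":[-1,-1,-1,-1,-1,-1,-1]}' 45; python3 -c "
from h import *
o=robot.get_obs(); print(o['position'],R.from_quat(o['tool_rot']).as_matrix().round(3))"
```

```text
time: 14.05
position: [0.4515, -0.3175, 0.0017]
tool_rot: [1.0, 0.014, -0.001, -0.001]
ft_force: [-0.3, 0.3, 0.2]
grip_width: 0.0869
grip_force: 0.0
time: 14.75
position: [0.4508, -0.3171, 0.0014]
tool_rot: [1.0, 0.014, -0.002, -0.001]
ft_force: [-0.9, 0.2, 4.5]
grip_width: 0.0617
grip_force: 45.0
[ 0.45078025 -0.3170692   0.00136487] [[ 1.     0.029 -0.004]
 [ 0.029 -1.     0.003]
 [-0.004 -0.003 -1.   ]]
```

```bash
python3 -m jog '{"dp":[[0,0,-15],[0,0,-50],[0,0,-100],[0,0,-150],[0,0,-200],[0,0,-250],[0,0,-280],[0,0,-280],[0,0,-280]],"delta_rot":[[0,0,0],[0,0,0],[0,0,0],[0,0,0],[0,0,0],[0,0,0],[0,0,0],[0,0,0],[0,0,0]],"gripper":[-1,-1,-1,-1,-1,-1,-1,-1,-1]}'
python3 - <<'E'
from h import *
o=robot.get_obs()
for z in (.18,.09):
    k=bw(B,[(.067,.001,z)])[0]; print(k,rel(k,RF,o))
E
```

```text
time: 15.65
position: [0.4508, -0.3167, 0.2801]
tool_rot: [1.0, 0.014, -0.003, -0.003]
ft_force: [0.7, 0.8, -5.6]
grip_width: 0.0616
grip_force: 44.9
[ 0.51684105 -0.08676003  0.22587699] (array([  72.9, -227.7,   55.1]), array([ 0.06  ,  0.6135, -0.2117]))
[ 0.56692136 -0.07423881  0.15215331] (array([ 123.7, -238.3,  128.6]), array([ 0.06  ,  0.6135, -0.2117]))
```

```bash
python3 -m jog '{"dp":[[20,-80,0],[40,-140,0],[60,-190,20],[73,-228,55],[73,-228,55],[73,-228,55],[73,-228,55],[73,-228,55],[98,-233,92],[124,-238,128],[124,-238,128],[124,-238,128]],"delta_rot":[[0.015,0.15,-0.05],[0.03,0.3,-0.1],[0.045,0.45,-0.15],[0.06,0.614,-0.212],[0.06,0.614,-0.212],[0.06,0.614,-0.212],[0.06,0.614,-0.212],[0.06,0.614,-0.212],[0.06,0.614,-0.212],[0.06,0.614,-0.212],[0.06,0.614,-0.212],[0.06,0.614,-0.212]],"gripper":[-1,-1,-1,-1,-1,-1,-1,-1,-1,-1,-1,-1]}'; python3 snap.py w5; python3 -c "
from h import *
o=robot.get_obs(); print(inb(o['position']))
print(rel(bw(B,[(.067,.001,.09)])[0],RF,o))"
```

```text
time: 16.85
position: [0.5686, -0.0767, 0.1516]
tool_rot: [0.947, 0.117, 0.298, -0.036]
ft_force: [0.1, 0.6, -3.0]
grip_width: 0.0611
grip_force: 44.9
16.85 [ 0.56862063 -0.07666561  0.1516103 ] [ 0.94665194  0.11650823  0.29824167 -0.03643944] [-0.56   0.496  2.06   1.285  0.445 -0.391]
[[ 0.0683782  -0.00184895  0.0902701 ]]
(array([-1.4, -2.9,  0.3]), array([ 0.0021, -0.0014,  0.001 ]))
```

View pics/w5.png

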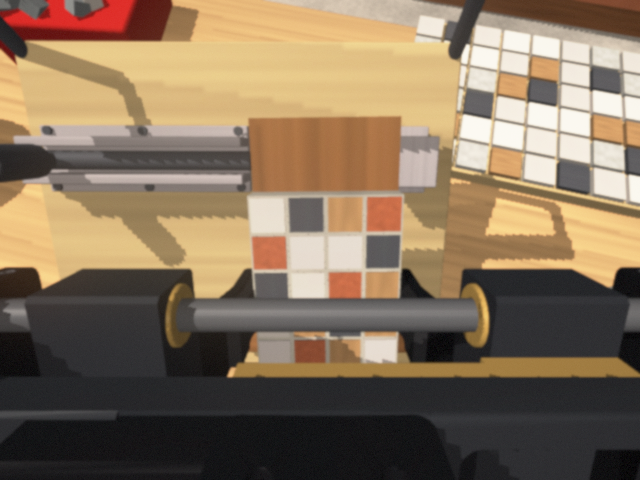

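Run:
```python
from h import *
o=dict(np.load("w5.npz")); m=robot.camera_model("wrist"); T=m["T_tool_cam"]; ct=(m,T[:3,:3],T[:3,3])
A=np.array([(70,31,12),(70,-31,12),(40,31,24),(40,-31,24)])/1e3
px=np.array([(248,117),(400.5,116.5),(247,194.5),(402,194.5)])
# panel in tool: x=panel x, y=-panel y, z=-panel z ; params: tx(panel centre), tz(underside), pitch
def f(p):
    Q=(R.from_euler("yz",[p[2],p[4]]).apply(A))*[1,-1,-1]+[p[0],p[3],p[1]]
    return (proj(ct,Q)-px).ravel()
r=least_squares(f,[.0078,.0014,0,0,0]); print("tx,tz,pitch,ty,yaw",r.x.round(4),r.fun.round(1))
r2=least_squares(lambda q:f([q[0],.0014,q[1],0,0]),[.0078,0]); print(r2.x,r2.fun.round(1))
c=cam("wrist",o)
P=np.array([(.2,-.09,0),(.126,-.069,.035),(.104,.05,0),(.148,.05,0),(.104,-.069,.0)]); print(proj(c,bw(B,P)).round(1))
```

```text
tx,tz,pitch,ty,yaw [ 0.0092  0.0041 -0.0313  0.0002  0.0019] [ 0.3 -0.2 -0.2 -0.  -0.2  0.3  0.  -0. ]
[0.00864513 0.00460733] [ 0.2 -0.  -0.2  0.4 -1.1 -0.2  0.5 -0.2]
[[463.   39.9]
 [437.6 160.7]
 [252.  190.2]
 [248.6 125.1]
 [420.2 190.2]]
```

```bash
python3 -m jog '{"dp":[[-3,-2,15],[-3,-2,30],[-3,-2,45],[-3,-2,55],[-3,-2,60],[-3,-2,60]],"delta_rot":[[0.002,-0.001,0.001],[0.002,-0.001,0.001],[0.002,-0.001,0.001],[0.002,-0.001,0.001],[0.002,-0.001,0.001],[0.002,-0.001,0.001]],"gripper":[-1,-1,-1,-1,-1,-1]}'; python3 -c "
from h import *
o=robot.get_obs(); print(inb(o['position']), o['ft_force']@B[0],o['q'].round(3))
print(rel(bw(B,[(.0655,.0005,.002)])[0],RF,o))"
```

```text
time: 17.5
position: [0.5995, -0.0671, 0.1039]
tool_rot: [0.946, 0.117, 0.3, -0.036]
ft_force: [0.7, 0.3, -4.2]
grip_width: 0.0618
grip_force: 44.9
[[ 6.66379268e-02 -8.95687962e-06  3.13995903e-02]] [-1.73937068  0.11840275 -3.87729168] [-0.503  0.621  2.024  1.526  0.401 -0.601]
(array([-1.2, -0.6, 29.4]), array([ 0.0018, -0.0026,  0.0009]))
```

Now lower to just touching, in slow rows.

```bash
python3 -m jog '{"dp":[[-1,-0.5,10],[-1,-0.5,18],[-1,-0.5,23],[-1,-0.5,26],[-1,-0.5,28],[-1,-0.5,28],[-1,-0.5,28]],"delta_rot":[[0.002,-0.003,0.001],[0.002,-0.003,0.001],[0.002,-0.003,0.001],[0.002,-0.003,0.001],[0.002,-0.003,0.001],[0.002,-0.003,0.001],[0.002,-0.003,0.001]],"gripper":[-1,-1,-1,-1,-1,-1,-1]}'; python3 -c "
from h import *
o=robot.get_obs(); print(inb(o['position']), o['ft_force']@B[0],(R.from_quat(o['tool_rot']).as_matrix().T@RF).round(4))"
```

```text
time: 18.2
position: [0.6135, -0.0619, 0.0787]
tool_rot: [0.947, 0.117, 0.297, -0.038]
ft_force: [0.6, -0.6, -4.5]
grip_width: 0.0615
grip_force: 44.9
[[0.06432261 0.0016809  0.00219511]] [-2.23048126 -0.68835896 -3.91261619] [[ 1.0e+00  7.0e-04  2.8e-03]
 [-7.0e-04  1.0e+00  2.8e-03]
 [-2.8e-03 -2.8e-03  1.0e+00]]
```

```bash
python3 -m jog '{"dp":[[0,1,1],[0,1,2],[0,1,3],[0,1,3]],"delta_rot":[[0,0,0],[0,0,0],[0,0,0],[0,0,0]],"gripper":[-1,-1,-1,-1]}'; python3 -c "
from h import *
o=robot.get_obs(); print(inb(o['position']), o['ft_force']@B[0])"
```

```text
time: 18.6
position: [0.6145, -0.0629, 0.0778]
tool_rot: [0.947, 0.116, 0.297, -0.037]
ft_force: [-9.0, -1.8, 8.6]
grip_width: 0.0616
grip_force: 45.0
[[0.06445555 0.0004733  0.00102614]] [-2.60575017  0.44338    12.29000676]
```

```bash
python3 -m jog '{"dp":[[-1,0,-1],[-2,0,-1],[-3,0,-1],[-4,0,-1],[-4,0,-1]],"delta_rot":[[0,0,0],[0,0,0],[0,0,0],[0,0,0],[0,0,0]],"gripper":[-1,-1,-1,-1,-1]}'; python3 -c "
from h import *
o=robot.get_obs(); print(inb(o['position']), o['ft_force']@B[0])"
```

```text
time: 19.1
position: [0.6138, -0.0632, 0.0773]
tool_rot: [0.946, 0.117, 0.3, -0.038]
ft_force: [-2.0, 1.4, 8.9]
grip_width: 0.0617
grip_force: 45.0
[[0.06355778 0.00030281 0.00108675]] [3.75948175 1.87641252 8.18402016]
```

```bash
python3 -m jog '{"dp":[[-1,0,-0.5],[-2,0,-0.5],[-3,0,-0.5],[-4,0,-0.5],[-4,0,-0.5]],"delta_rot":[[0,0,0],[0,0,0],[0,0,0],[0,0,0],[0,0,0]],"gripper":[-1,-1,-1,-1,-1]}'; python3 -c "
from h import *
o=robot.get_obs(); print(inb(o['position']), o['ft_force']@B[0])"
```

```text
time: 19.6
position: [0.6119, -0.0641, 0.076]
tool_rot: [0.945, 0.117, 0.302, -0.039]
ft_force: [3.0, 1.8, 10.4]
grip_width: 0.0617
grip_force: 44.9
[[ 6.10846474e-02 -6.30320967e-05  1.16926666e-03]] [8.69830161 1.03055187 6.63299138]
```

```bash
python3 -m jog '{"dp":[[1,0,0],[2,0,0],[2,0,0],[2,0,0],[2,0,0],[2,0,0],[2,0,0],[2,0,-10],[2,0,-30],[2,0,-60],[2,0,-100],[2,0,-100]],"delta_rot":[[0,0,0],[0,0,0],[0,0,0],[0,0,0],[0,0,0],[0,0,0],[0,0,0],[0,0,0],[0,0,0],[0,0,0],[0,0,0],[0,0,0]],"gripper":[-1,1,1,1,1,1,1,1,1,1,1,1]}'; python3 snap.py w6;  python3 -c "
from h import *
o=robot.get_obs(); print(inb(o['position']))"
```

```text
time: 20.8
position: [0.5535, -0.0785, 0.159]
tool_rot: [0.947, 0.117, 0.298, -0.037]
ft_force: [1.3, -0.8, 0.1]
grip_width: 0.0872
grip_force: 0.0
20.8 [ 0.55352664 -0.07848058  0.15904449] [ 0.94655432  0.11683917  0.29840235 -0.0365999 ] [-0.585  0.468  2.088  1.274  0.458 -0.402]
[[ 0.05947333 -0.00021495  0.10237095]]
```

View pics/w6.png

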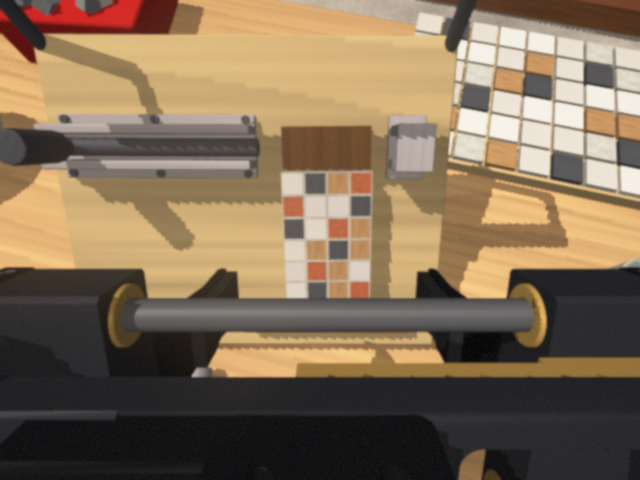

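Run:
```python
from h import *
o=dict(np.load("w6.npz")); c=cam("wrist",o)
A=np.array([(140,31,12),(140,-31,12),(110,31,24),(110,-31,24)])/1e3
px=np.array([(281.5,126.5),(371,126),(281,171),(372.5,170.5)])
def f(p): return (proj(c,bw(B,R.from_euler("yz",[0,p[2]]).apply(A)+[p[0],p[1],0]))-px).ravel()
r=least_squares(f,[0,0,0]); print("foot x,y,yaw",r.x.round(4),r.fun.round(1))
print(proj(c,bw(B,[(.126,-.045,.035),(.126,.05,.028),(.104,.05,0),(.148,.05,0),(.104,-.045,0),(.148,-.045,0)])).round(1))
o=robot.get_obs()
for z in (.13,.04):
    print(rel(bw(B,[(.126,.170,z)])[0],RF,o))
```

```text
foot x,y,yaw [-0.0003 -0.0016  0.007 ] [-0.5 -0.6  0.7 -0.7 -0.4  0.7  0.2  0.6]
[[396.6 146.6]
 [248.5 146.4]
 [258.1 176.8]
 [255.2 114.2]
 [386.1 176.9]
 [388.8 114.3]]
(array([  66.5, -170.2,  -27.6]), array([-0.    ,  0.0004, -0.    ]))
(array([  66.5, -170.2,   62.4]), array([-0.    ,  0.0004, -0.    ]))
```

```bash
python3 -m jog '{"dp":[[66,-170,-28],[66,-170,-28],[66,-170,-28],[66,-170,-28],[66,-170,-28],[66,-170,-10],[66,-170,20],[66,-170,45],[66,-170,62],[66,-170,62],[66,-170,62]],"delta_rot":[[0,0,0],[0,0,0],[0,0,0],[0,0,0],[0,0,0],[0,0,0],[0,0,0],[0,0,0],[0,0,0],[0,0,0],[0,0,0]],"gripper":[1,1,1,1,1,1,1,1,1,1,0.5]}'; python3 -m jog '{"dp":[[0,0,0],[0,0,0],[0,0,0],[0,0,0],[0,0,0],[0,0,0],[0,0,0],[0,0,0],[0,0,0],[0,0,0],[0,0,0],[0,0,0]],"delta_rot":[[0,0,0],[0,0,0],[0,0,0],[0,0,0],[0,0,0],[0,0,0],[0,0,0],[0,0,0],[0,0,0],[0,0,0],[0,0,0],[0,0,0]],"gripper":[-1,-1,-1,-1,-1,-1,-1,-1,-1,-1,-1,-1]}' 25; python3 -c "
from h import *
o=robot.get_obs(); print(inb(o['position']), o['ft_force']@B[0],o['q'].round(3))"
```

```text
time: 21.95
position: [0.5996, 0.1082, 0.1421]
tool_rot: [0.947, 0.116, 0.296, -0.038]
ft_force: [-0.4, -0.5, -0.7]
grip_width: 0.084
grip_force: 0.0
time: 23.15
position: [0.6001, 0.1083, 0.1434]
tool_rot: [0.947, 0.116, 0.297, -0.038]
ft_force: [0.4, -2.0, -0.4]
grip_width: 0.0189
grip_force: 25.0
[[0.12461857 0.170041   0.0390163 ]] [-0.29947432 -2.08536062 -0.32153004] [-0.107  0.527  2.018  1.483  0.201 -0.202]
```

Knob gripped; slide it toward the keeper.

```bash
python3 -m jog '{"dp":[[0,5,0],[0,13,0],[0,22,0],[0,31,0],[0,40,0],[0,49,0],[0,58,0],[0,67,0],[0,76,0],[0,85,0],[0,90,0],[0,90,0]],"delta_rot":[[0,0,0],[0,0,0],[0,0,0],[0,0,0],[0,0,0],[0,0,0],[0,0,0],[0,0,0],[0,0,0],[0,0,0],[0,0,0],[0,0,0]],"gripper":[-1,-1,-1,-1,-1,-1,-1,-1,-1,-1,-1,-1]}'; python3 -c "
from h import *
o=robot.get_obs(); print(inb(o['position']), o['ft_force']@B[0],o['q'].round(3))"; python3 -m jog '{"dp":[[0,5,0],[0,10,0],[0,14,0],[0,18,0],[0,20,0],[0,20,0],[0,20,0]],"delta_rot":[[0,0,0],[0,0,0],[0,0,0],[0,0,0],[0,0,0],[0,0,0],[0,0,0]],"gripper":[-1,-1,-1,-1,-1,-1,-1]}'; python3 -c "
from h import *
o=robot.get_obs(); print(inb(o['position']), o['ft_force']@B[0],o['q'].round(3))"
```

```text
time: 24.35
position: [0.622, 0.0193, 0.1434]
tool_rot: [0.947, 0.116, 0.297, -0.037]
ft_force: [-4.8, -0.7, 4.8]
grip_width: 0.0196
grip_force: 25.0
[[0.12432164 0.07835828 0.03916816]] [-1.18111325  0.51681313  6.67305536] [-0.298  0.54   1.975  1.293  0.312 -0.167]
time: 25.05
position: [0.6256, 0.0043, 0.1433]
tool_rot: [0.947, 0.118, 0.297, -0.041]
ft_force: [-4.7, 7.7, 7.9]
grip_width: 0.0195
grip_force: 25.1
[[0.12421879 0.06296448 0.03918349]] [2.29910471 8.60345169 7.9923333 ] [-0.333  0.545  1.962  1.253  0.343 -0.157]
```

```bash
python3 -m jog '{"dp":[[0,-1,0],[0,-1,0],[0,-1,0],[0,-1,0],[0,-1,0],[0,-1,0],[0,-1,-10],[0,-1,-40],[0,-1,-80],[0,-1,-100],[0,-1,-100],[0,-1,-100]],"delta_rot":[[0,0,0],[0,0,0],[0,0,0],[0,0,0],[0,0,0],[0,0,0],[0,0,0],[0,0,0],[0,0,0],[0,0,0],[0,0,0],[0,0,0]],"gripper":[-1,0.5,0.5,0.5,0.5,0.5,0.5,1,1,1,1,1]}';  python3 -m jog '{"dp":[[-50,0,-20],[-50,0,-20],[-50,0,-20]],"delta_rot":[[0,0,0],[0,0,0],[0,0,0]],"gripper":[1,1,1]}'; python3 snap.py w7
```

```text
time: 26.25
position: [0.5716, -0.0116, 0.2255]
tool_rot: [0.947, 0.116, 0.298, -0.037]
ft_force: [0.9, 0.6, -1.2]
grip_width: 0.0865
grip_force: 0.0
time: 26.55
position: [0.5188, -0.0236, 0.2111]
tool_rot: [0.948, 0.116, 0.295, -0.039]
ft_force: [0.6, 0.2, 0.3]
grip_width: 0.0868
grip_force: 0.0
26.55 [ 0.51884525 -0.02361771  0.2111279 ] [ 0.94760549  0.11553312  0.29524616 -0.0390594 ] [-0.505  0.302  2.141  1.071  0.461 -0.104]
```

View pics/w7.png

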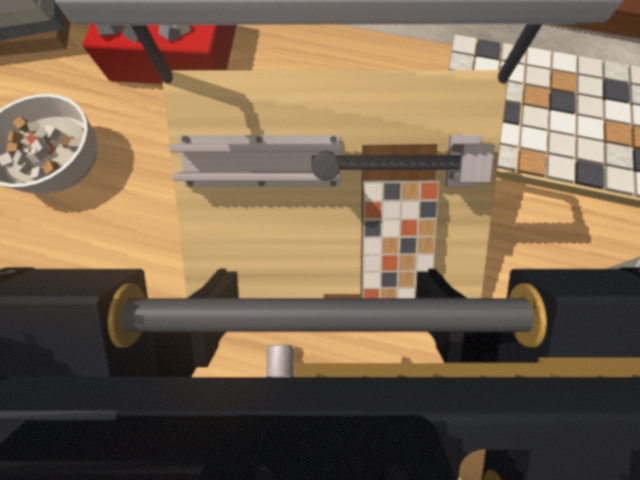

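The picture shows the rod running from the knob (325,165) across the bare margin (362–438, 160) into the keeper (450–490, 160). The panel lies flat and square on the slope, and the gripper is clear of everything.

```bash
python3 -c "
from rig import robot
print(robot.hand_in())"
```

```text
the job is handed in; nothing more can be done
None
```

The job is handed in, though no verdict came back: I drew the bolt right back, set the panel flat on the slope with its foot on the ledge, and slid the bolt about 107 mm into the keeper, with the arm clear at about 27 s.

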